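# Clamp the sample cassette in the bay that has room

### The job

Load the white sample cassette with the two culture dishes onto the stage plate, in a bay that is long enough for it (draw that bay's jaw back if it is in the way), flat, in line with the plate and centred across its width. Then let go of it and slide that bay's jaw up by its tab until it presses the cassette home against the end stop, hold a firm, steady push on the cassette for a moment (more than 5 N, well under 30 N, not just a brief touch), and leave the jaw there. Keep the cassette level, leave the other jaw where it is, and do not disturb the other things on the bench.

Things in the scene. Friction and masses are not known exactly. Their poses are not given: they have to be found in the camera images.
- cassette: White plastic block, 50 mm (its x) by 90 mm (its y) by 36 mm high, with two low glass culture dishes (38 mm across, 8 mm high) fixed on top, so 44 mm high in all; about 0.22 kg. Origin at the centre of its underside, z up. Either end may face the stop.
- stage: Fixed aluminium stage plate, 80 mm (x) by 300 mm (y) by 12 mm thick, lying on the bench, with an upright end stop (60 mm wide, rising 34 mm above the plate, 14 mm thick) near each end. Origin at the centre of its underside; its y axis runs along the plate to the left stop. The left and right stops' inner faces lie at y = +130 and -130 mm.
- stage_end_left (a point): Middle of the inner face of the left (+y) end stop, 30 mm above the bench; axes as the stage's.
- stage_end_right (a point): Middle of the inner face of the right (-y) end stop, 30 mm above the bench; axes as the stage's.
- clamp: Grey clamp block, 60 mm (x) by 40 mm (y) by 30 mm high, bolted to the plate between the two stops (immovable; its place along the plate differs each time), with a steel jaw on its left and one on its right. Origin at the centre of its underside, on the plate's top; axes as the stage's. A bay is the space between a jaw and its end stop; with both jaws drawn back the two add up to 196 mm.
- jaw_left (a joint): Slide of the left jaw, m: 0 = drawn back against the block (its face 32 mm from the block's centre), grows as it moves to +y towards the left stop, up to 0.046. Stiff: about 4 N to move, and it stays where it is left.
- jaw_right (a joint): Slide of the right jaw, m: the same towards -y and the right stop.
- jaw_left_face (a point): Middle of the left jaw's pressing face (towards +y), 20 mm above the plate; axes as the stage's. The jaw is a steel plate 56 mm (x) by 12 mm thick (y), its top 38 mm above the plate.
- jaw_right_face (a point): Middle of the right jaw's pressing face (towards -y), 20 mm above the plate; axes as the stage's; the same size.
- jaw_left_tab (a point): Centre of the gripping part of the upright steel tab on the left jaw, by which it is slid: tab 32 mm (x) by 10 mm thick (y), standing above the jaw from 38 to 79 mm above the plate; this point is 67 mm above the plate.
- jaw_right_tab (a point): The same for the right jaw.
- tube_rack: Bystander: steel test-tube rack, 60 by 150 mm (y), tubes to 100 mm high. Origin at the centre of its underside.
- flask_a: Bystander: stoppered glass flask, 80 mm wide, 190 mm high. Origin at the centre of its underside.
- flask_b: Bystander: stoppered glass flask, 64 mm wide, 150 mm high. Origin at the centre of its underside.
- flask_c: Bystander: stoppered glass flask, 72 mm wide, 170 mm high. Origin at the centre of its underside.
- brown_bottle: Bystander: brown bottle, 72 mm wide, 150 mm high. Origin at the centre of its underside.
- beaker: Bystander: clear plastic beaker, 80 mm wide, 90 mm high. Origin at the centre of its underside.
- weigh_tin: Bystander: lidded aluminium tin, 60 mm wide, 32 mm high. Origin at the centre of its underside.
Not all that is in view belongs to the job. Leave any green look-alike of the cassette alone.

How it is judged (in metres and radians):
On the way:
1. with the cassette lying on the plate out of the gripper's hold, in contact with an end stop, the jaw presses it with over 4 N (contact force between cassette and clamp above 4 N and contact force between cassette and the fingers below 0.2 N and z of cassette in the frame of stage between 0.009 and 0.015 m and (y of cassette in the frame of stage_end_left above -0.047 m or y of cassette in the frame of stage_end_right below 0.047 m)), for 0.1 s.
At the end, for the whole second after the job is handed in: The cassette lies at rest, flat on the plate, in line within 0.05 rad and centred across within 8 mm, its ends within 2 mm of one bay's end stop and of that bay's jaw; the other jaw is within 3 mm of its start (z of cassette in the frame of stage between 0.009 and 0.015 m and x of cassette in the frame of stage between -0.008 and 0.008 m and angle between the y axis of cassette and the y axis of stage, either way round below 0.05 rad and angle between cassette's own z axis and vertical below 0.05 rad and linear speed of cassette below 0.01 m/s and ((y of cassette in the frame of stage_end_left between -0.047 and -0.043 m and y of cassette in the frame of jaw_left_face between 0.043 and 0.047 m and distance of jaw_right_face from where it was at the start of the episode below 0.003 m) or (y of cassette in the frame of stage_end_right between 0.043 and 0.047 m and y of cassette in the frame of jaw_right_face between -0.047 and -0.043 m and distance of jaw_left_face from where it was at the start of the episode below 0.003 m))); the robot touches nothing.
It fails at once if the cassette is squeezed with more than 30 N by the clamp (contact force between cassette and clamp above 30 N).
It fails at once if the cassette is tipped by more than 0.5 rad (angle between cassette's own z axis and vertical above 0.5 rad).
It fails at once if another thing on the bench is moved by more than 25 mm or tipped (distance of any of tube_rack, flask_a, flask_b, flask_c, brown_bottle, beaker, weigh_tin from where it was at the start of the episode above 0.025 m or angle between any of tube_rack, flask_a, flask_b, flask_c, brown_bottle, beaker, weigh_tin's own z axis and vertical above 0.35 rad).
It also fails if it takes over 64 s, if anything falls off the work surface, if the arm or the gripper's body presses on something with over 40 N, if the wrist force passes 120 N, or if a joint passes its speed limit or range.

### The arm

A 6-joint arm with a two-finger parallel gripper is mounted at the origin on the work surface. World frame = base frame: x ahead of the robot, y to its left, z up, the work surface at z = 0. Lengths are in mm, angles in rad, forces in N, time in s.
With the tool pointing down it reaches from about 350 to 975 mm from the base axis. Payload 7.1 kg.
Tool frame: the origin (TCP) lies midway between the tips of the shut fingers; the grasp point (between the pads) lies 19 mm behind it (ctrl.tcp_to_grasp is the distance from the TCP to the grasp point, in mm); z points along the fingers, y is the line along which they close (so a half turn about z gives the same grasp; the last joint's range is limited). The gripper opens to 88 mm and grips with 3 to 60 N. Pads are 20 mm wide; open, the fingers measure 115 mm over their backs; the gripper's body (75 mm by 178 mm) begins 61 mm behind the grasp point.
Start: joints at [1.215, 0.423, 1.63, -0, 1.089, -0.019], TCP at [206.511, 589.88, 222.675] pointing down, gripper open.
Joint ranges: [-3, 3], [-0.9, 2.11], [0.09, 2.58], [-1.31, 4.45], [0.11, 2.69], [-2.54, 2.54]. Speed limits (rad/s): [2.39, 2.39, 3.01, 3.14, 3.14, 3.14].

### API

Orientations are given as a rotation vector (axis times angle).
In Python, from workcell import get_obs, cams, ticket, boxes_of, ctrl gives the robot as it stands.
- The arm moves only by the shell command python3 -m creep 'ROWS' [OPENING]. ROWS is JSON, one flat list of numbers, 4 for each row, row after row: the shift along the world's x, y, z in m, then the turn about the world's z in rad. In form: [tx, ty, tz, spin, tx, ty, tz, spin, ...]. A call has 1 to 10 rows; each row is the pose to reach, as a shift and turn from the pose commanded when the call began; what a row does not reach only later rows make up. A row lasts 1/12 s, in which the tool goes at most 41.7 mm and 7.16 degrees, less where a joint would pass 70% of its speed; a pose out of reach is approached as far as the arm can. A call with a gripper value outside its range is refused whole. OPENING is the opening, from 0 (shut) to 1 (fully open), set as the call begins (- or left out, the last holds). The fingers move at their own pace and stop on an object; the grip force is fixed at half the most. Time passes only in rows, so rows that repeat a pose let the fingers close. It gives the time, the measured TCP pose, the force, the opening and the grip force at its end, in the units of the state.
- get_obs(): the state, without advancing time (a new reading comes with each control period).
- cams.get_image(name): name is "scene" or "top" or "wrist"; returns (picture, depth): 400x640x3 uint8, red, green, blue; 400x640 float32, mm along the optical axis (not along the pixel's ray), 0 where there is no reading.
- cams.get_calibration(name): a dict with "mtx" (3x3 intrinsics, pixels), "D" ([k1, k2, p1, p2, k3] as OpenCV has them; the pictures are not rectified), "R" (3x3) and "t" (3): a world point X has camera coordinates R X + t; the wrist camera has in their place "mount" (4x4, takes a point from camera to tool coordinates, whose origin is the TCP and whose axes are the flange's). Camera axes: x right, y down, z forward; pixel columns grow to the right and rows downward; lengths in mm; the calibration is good to about 2 mm. A picture is of the moment at which its call begins: read the wrist's pose just before it. get_calibration takes no time and is no camera call.
- ticket.close_job(): hands the job in; it is judged then, once.
Trained networks look in the newest picture that a camera, given by its name, has taken for a name from the list of things; names that differ only in an ending like _2 or _b are one class to them, and where a whole thing is asked for, a point or a joint stands for the part that bears it (a point fixed in the world has none). Each returns a list of dicts, best first, with "score" (0 to 1); they miss things now and then, are a little off and sometimes report something else, mostly with a low value. They report only what shows in the picture. A call takes as long as a camera call. They do not tell look-alikes from the thing itself.
- boxes_of(camera, target): "centre" ([column, row] in pixels, amid what is visible of it).
The state is a dict: "t": time; "qpos": joint angles; "qvel": joint speeds; "joint_torque": joint torques, N m; "ee_pos": TCP position; "orientation": TCP orientation; "ft_force": force on the tool from outside, world axes, zero at the start; "moment": the same for the moment, N m; "width": finger opening in mm; "grasp_force": force on a finger pad.
Only numpy, scipy, OpenCV 4.12 (cv2) and the standard library are available. Lean on these libraries where they do the work, as an engineer would, in place of code of your own. Each camera call takes 0.05 s, during which the arm holds its last target. There are 200 camera calls.

## Working session

There is one attempt and no reset: what is moved stays moved. The work goes in short steps, Python scripts to look and compute and a shell command to move; the robot and the scene stay as the last step left them, time stands still between calls to the robot, and variables do not carry over. Pictures are saved under pics/ and viewed, at most 10 in all, crops included, and the job is handed in when it is done.

```bash
mkdir -p pics; ls; cat > h.py <<'E'
import numpy as np, cv2
from workcell import get_obs, cams, ticket, boxes_of, ctrl
from scipy.spatial.transform import Rotation as Ro
def grab(name):
    o=get_obs(); im,d=cams.get_image(name); c=cams.get_calibration(name)
    if "mount" in c:
        T=np.eye(4); T[:3,:3]=Ro.from_rotvec(o["orientation"]).as_matrix(); T[:3,3]=o["ee_pos"]
        M=T@np.array(c["mount"]); R=M[:3,:3]; p=M[:3,3]
    else:
        R=np.array(c["R"]).T; p=-R@np.array(c["t"]).ravel()
    return im,d,np.array(c["mtx"]),np.array(c["D"]),R,p
def cloud(g):
    im,d,K,D,R,p=g; h,w=d.shape
    uv=np.stack(np.meshgrid(np.arange(w),np.arange(h)),-1).reshape(-1,1,2).astype(float)
    n=cv2.undistortPoints(uv,K,D).reshape(h,w,2)
    return np.dstack([n,np.ones((h,w))])*d[...,None]@R.T+p
def save(n,im): cv2.imwrite(f"pics/{n}.png",im[...,::-1])
E
python3 - <<'E'
from h import *
for n in("top","scene"):
    g=grab(n); P=cloud(g); np.save(n+"_P.npy",P); np.save(n+"_im.npy",g[0]); save(n+"0",g[0])
    for t in("cassette","stage","clamp","jaw_left_tab","jaw_right_tab","tube_rack","flask_a","brown_bottle","beaker","weigh_tin"):
        for b in boxes_of(n,t)[:4]:
            u,v=np.array(b["centre"]).round().astype(int); print(n,t,round(b["score"],2),u,v,P[min(v,399),min(u,639)].round())
E
```

```text
pics
top cassette 0.88 432 246 [ 435. -307.   34.]
top cassette 0.72 427 291 [ 315. -287.   48.]
top stage 0.93 304 204 [552.  39.  15.]
top clamp 0.56 325 205 [547. -18.  41.]
top jaw_left_tab 0.67 281 129 [750.  99.  64.]
top jaw_left_tab 0.46 310 201 [553.  22.  91.]
top jaw_right_tab 0.49 338 206 [540. -50.  89.]
top jaw_right_tab 0.22 440 172 [ 624. -313.  111.]
top tube_rack 0.78 199 234 [470. 317.  61.]
top flask_a 0.97 357 130 [ 741. -103.   85.]
top flask_a 0.97 198 156 [668. 308. 119.]
top flask_a 0.84 285 129 [750.  88.  66.]
top flask_a 0.51 441 170 [ 629. -314.  118.]
top brown_bottle 0.9 440 171 [ 626. -312.  116.]
top beaker 0.65 332 258 [404. -37.   1.]
top weigh_tin 0.78 267 253 [419. 139.  30.]
top weigh_tin 0.24 302 204 [552.  45.  15.]
scene cassette 0.72 303 114 [ 320. -285.   41.]
scene cassette 0.61 273 134 [ 439. -298.   39.]
scene cassette 0.56 387 326 [688. 318.  66.]
scene stage 0.93 337 236 [563.  63.  13.]
scene clamp 0.64 318 210 [548. -19.  38.]
scene jaw_left_tab 0.78 328 217 [556.  23.  57.]
scene jaw_right_tab 0.72 309 199 [548. -51.  59.]
scene tube_rack 0.7 438 274 [499. 333.  60.]
scene flask_a 0.96 236 234 [ 756. -112.   72.]
scene flask_a 0.9 294 290 [766.  99.  67.]
scene flask_a 0.73 386 326 [689. 316.  63.]
scene brown_bottle 0.58 214 164 [ 656. -302.   99.]
scene brown_bottle 0.16 311 198 [541. -51.  56.]
scene beaker 0.68 348 168 [379. -54.  27.]
scene beaker 0.23 238 234 [ 753. -107.   74.]
scene weigh_tin 0.66 394 218 [427. 148.  32.]
```

View pics/top0.png

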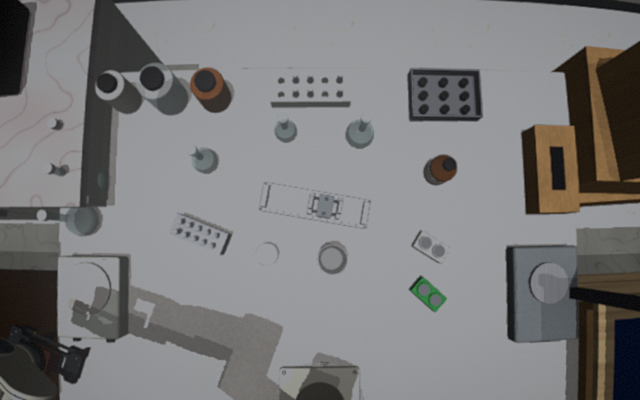

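```bash
python3 - <<'E'
from h import *
im=np.load("top_im.npy");P=np.load("top_P.npy")
save("crop1",cv2.resize(im[150:330,240:480],None,fx=3.2,fy=3.2,interpolation=cv2.INTER_CUBIC))
X,Y,Z=P[...,0],P[...,1],P[...,2]
def fit(m):
    q=P[m][:,:2].astype(np.float32); r=cv2.minAreaRect(q); return len(q),np.round(q.mean(0)),r
for n,c in(("a",(435,-305)),("b",(315,-287))):
    m=(abs(X-c[0])<58)&(abs(Y-c[1])<60)&(Z>28)&(Z<50)
    print(n,fit(m),im[m].mean(0))
m=(abs(X-550)<60)&(abs(Y-30)<200)
print("plate",fit(m&(Z>7)&(Z<18)))
print("tabs L",fit(m&(Z>75)&(Z<100)&(Y>-15)),"R",fit(m&(Z>75)&(Z<100)&(Y<-15)))
print("clamp",fit(m&(Z>35)&(Z<55)&(abs(Y+15)<70)))
for s in(1,-1): print("stop",fit(m&(Z>36)&(Z<56)&((Y-0)*s>80)))
E
```

```text
a (605, array([ 433., -304.], dtype=float32), ((433.3333435058594, -305.4833984375), (89.57972717285156, 51.0414924621582), 56.62714767456055)) [130.49421488 132.12892562 135.06446281]
b (623, array([ 307., -293.], dtype=float32), ((305.39739990234375, -294.25555419921875), (91.94012451171875, 51.07037353515625), 47.63364791870117)) [ 69.59550562 112.32263242  80.67094703]
plate (2170, array([550.,  19.], dtype=float32), ((550.0840454101562, 28.043167114257812), (118.81863403320312, 376.0024108886719), 0.18171775341033936))
tabs L (50, array([551.,  22.], dtype=float32), ((551.4863891601562, 22.21844482421875), (9.7345552444458, 31.233890533447266), 80.30184173583984)) R (51, array([538., -53.], dtype=float32), ((537.7113037109375, -53.082664489746094), (9.827977180480957, 31.04244041442871), 79.51634216308594))
clamp (427, array([544., -16.], dtype=float32), ((545.0490112304688, -15.935203552246094), (88.77366638183594, 59.8940544128418), 78.81470489501953))
stop (106, array([575., 145.], dtype=float32), ((574.067138671875, 145.0875701904297), (11.731419563293457, 59.80828094482422), 79.99705505371094))
stop (124, array([ 525., -123.], dtype=float32), ((525.3878173828125, -123.030029296875), (14.31624984741211, 59.97755432128906), 79.66507720947266))
```

The top picture shows the stage at about (315,204), the white cassette at (432,246) and the green look-alike at (428,291). The white one with two dishes fits the description. Only the left bay is long enough (about 113 mm against about 59 mm). I'll confirm the choice in the crop.

View pics/crop1.png

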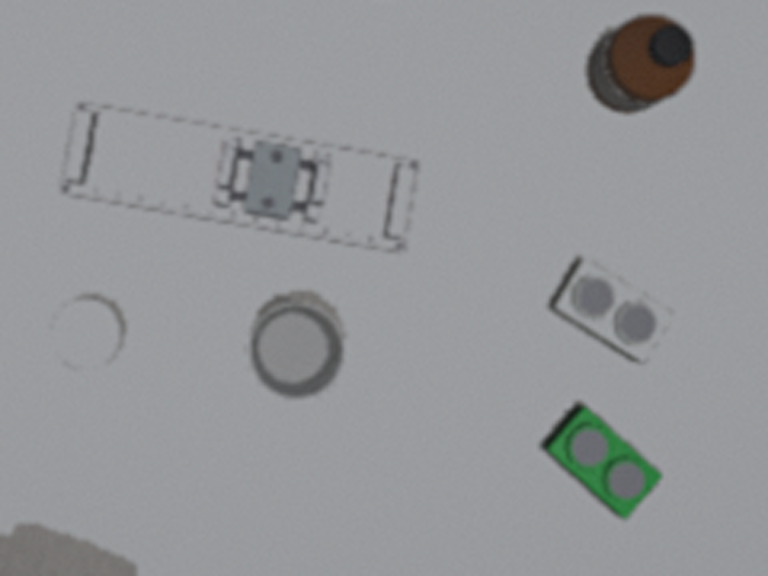

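```bash
python3 - <<'E'
from h import *
o=get_obs();R=Ro.from_rotvec(o["orientation"]).as_matrix();print(R.round(3),np.degrees(np.arctan2(R[1,1],R[0,1])),o["t"],ctrl.tcp_to_grasp)
E
```

```text
[[-0.944  0.33   0.   ]
 [ 0.33   0.944  0.   ]
 [ 0.     0.    -1.   ]] 70.70613000449204 1.1 18.700000000000003
```

The crop confirms it: the white block with two grey dishes, centred near (612,310) in the crop, is the cassette. The green one at (600,460) stays untouched. Now moving.

```bash
python3 -m creep '[0.25,-0.33,0.02,-0.85,0.25,-0.33,0.02,-0.85,0.25,-0.33,0.02,-0.85,0.25,-0.33,0.02,-0.85,0.25,-0.33,0.02,-0.85,0.25,-0.33,0.02,-0.85,0.25,-0.33,0.02,-0.85,0.25,-0.33,0.02,-0.85,0.25,-0.33,0.02,-0.85,0.25,-0.33,0.02,-0.85]' 1
```

```text
t: 1.93
ee_pos: [457.6, 258.0, 243.1]
orientation: [1.757, 2.604, 0.001]
ft_force: [1.0, 1.1, 0.6]
width: 87.9
grasp_force: 0.0
```

```bash
python3 -m creep '[0,-0.4,0,-0.97,0,-0.4,0,-0.97,0,-0.4,0,-0.97,0,-0.4,0,-0.97,0,-0.4,0,-0.97,0,-0.4,0,-0.97,0,-0.4,0,-0.97,0,-0.4,0,-0.97,0,-0.4,0,-0.97,0,-0.4,0,-0.97]'
```

```text
t: 2.77
ee_pos: [456.4, -143.6, 243.1]
orientation: [2.769, 1.482, 0.001]
ft_force: [-0.0, 0.1, 0.7]
width: 87.8
grasp_force: 0.0
```

```bash
python3 -m creep '[-0.023,-0.165,-0.04,0,-0.023,-0.165,-0.04,0,-0.023,-0.165,-0.04,0,-0.023,-0.165,-0.04,0,-0.023,-0.165,-0.04,0,-0.023,-0.165,-0.04,0,-0.023,-0.165,-0.04,0]'
python3 - <<'E'
from h import *
g=grab("wrist");P=cloud(g);im=g[0];save("w1",im)
X,Y,Z=P[...,0],P[...,1],P[...,2]
print(boxes_of("wrist","cassette"))
for lo,hi in((30,40),(41,48),(30,50)):
    m=(abs(X-433)<70)&(abs(Y+305)<70)&(Z>lo)&(Z<hi); q=P[m][:,:2].astype(np.float32)
    print(len(q),np.median(P[m][:,2]),cv2.minAreaRect(q))
o=get_obs();R=Ro.from_rotvec(o["orientation"]).as_matrix();print(o["ee_pos"],np.degrees(np.arctan2(R[1,1],R[0,1])))
E
```

```text
t: 3.35
ee_pos: [433.2, -304.9, 202.5]
orientation: [-2.769, -1.483, 0.0]
ft_force: [0.2, -0.6, -0.6]
width: 87.6
grasp_force: 0.0
[{'centre': [224.3, 214.2], 'score': 0.73}, {'centre': [316.8, 179.6], 'score': 0.57}]
1763 35.405804906748926 ((434.9584045410156, -304.69903564453125), (89.90692901611328, 49.71504592895508), 57.489749908447266)
1879 43.88044398408027 ((435.07232666015625, -304.892578125), (78.42375183105469, 37.19354248046875), 57.330020904541016)
3650 42.29650597823772 ((434.9584045410156, -304.69903564453125), (89.90692901611328, 49.71504592895508), 57.489749908447266)
[ 433.76822805 -303.94848308  202.98591658] -33.514277244985855
```

View pics/w1.png

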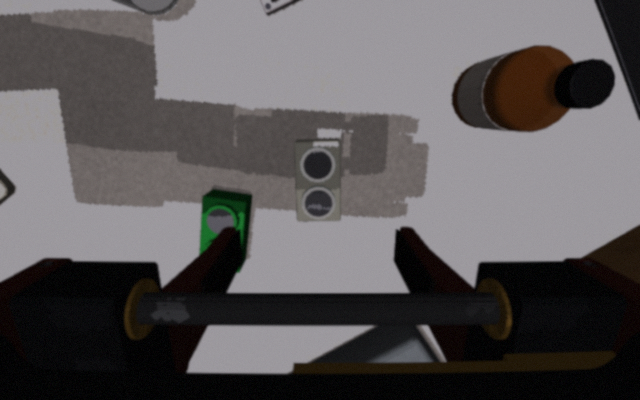

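The wrist picture shows the white cassette at (318,180), between the fingers, with the green one clear on the left. Its heights (35 and 44 mm) and sizes match. Descending.

```bash
python3 -m creep '[0.0015,0,-0.04,0.016,0.0015,0,-0.08,0.016,0.0015,0,-0.11,0.016,0.0015,0,-0.135,0.016,0.0015,0,-0.16,0.016,0.0015,0,-0.18,0.016,0.0015,0,-0.195,0.016,0.0015,0,-0.195,0.016,0.0015,0,-0.195,0.016]' 1
```

```text
t: 4.2
ee_pos: [435.3, -303.8, 7.7]
orientation: [-2.754, -1.509, 0.001]
ft_force: [0.6, 0.4, -0.2]
width: 87.8
grasp_force: 0.0
```

```bash
python3 -m creep '[0,0,0,0,0,0,0,0,0,0,0,0,0,0,0,0,0,0,0,0,0,0,0,0,0,0,0,0,0,0,0,0]' 0
```

```text
t: 4.87
ee_pos: [434.6, -304.9, 8.0]
orientation: [-2.756, -1.507, 0.001]
ft_force: [-2.3, 1.4, 6.4]
width: 49.9
grasp_force: 30.0
```

```bash
python3 -m creep '[0,0,0.02,0,0,0,0.05,0,0,0,0.085,0,0,0,0.12,0,0,0,0.155,0,0.01,0.03,0.17,0.03,0.02,0.06,0.17,0.06,0.032,0.095,0.17,0.1,0.043,0.13,0.17,0.13,0.052,0.16,0.17,0.16]' 0
```

```text
t: 5.7
ee_pos: [487.0, -143.2, 177.6]
orientation: [-2.626, -1.724, -0.0]
ft_force: [0.2, -0.2, -3.2]
width: 50.2
grasp_force: 30.0
```

```bash
python3 -m creep '[0.01,0.03,0,0.03,0.02,0.06,0,0.06,0.03,0.095,0,0.1,0.042,0.13,0,0.13,0.052,0.16,0,0.16,0.062,0.19,0,0.19,0.07,0.215,0,0.215,0.076,0.23,0,0.229,0.076,0.23,0,0.229]'
python3 - <<'E'
from h import *
g=grab("wrist");P=cloud(g);im=g[0];save("w2",im);np.save("w2_P.npy",P)
X,Y,Z=P[...,0],P[...,1],P[...,2]
o=get_obs();R=Ro.from_rotvec(o["orientation"]).as_matrix();print(o["ee_pos"],np.degrees(np.arctan2(R[1,1],R[0,1])))
a=np.radians(79.8);d=np.array([np.cos(a),np.sin(a)]);n=np.array([d[1],-d[0]])
S=(X-549.7)*d[0]+(Y-11)*d[1]; T=(X-549.7)*n[0]+(Y-11)*n[1]
np.set_printoptions(suppress=True)
for nm,m in(("tabs",(Z>78)&(Z<96)&(abs(T)<25)),("stopL",(Z>36)&(Z<50)&(S>115)&(S<160)&(abs(T)<45)),("stopR",(Z>36)&(Z<50)&(S<-115)&(S>-160)&(abs(T)<45)),("jaw/clamp",(Z>35)&(Z<55)&(S>-90)&(S<40)&(abs(T)<45)),("plate",(Z>8)&(Z<16)&(S>20)&(S<130)&(abs(T)<60))):
    if m.sum()<20: print(nm,m.sum());continue
    s,t=S[m],T[m]; print(nm,m.sum(),"S",np.percentile(s,[1,5,50,95,99]).round(1),"T",np.percentile(t,[1,5,50,95,99]).round(1),"Z",np.median(Z[m]).round(1),cv2.minAreaRect(P[m][:,:2].astype(np.float32)))
E
```

```text
t: 6.45
ee_pos: [563.8, 87.7, 177.2]
orientation: [-2.409, -2.016, -0.001]
ft_force: [-0.8, -0.4, -2.5]
width: 49.9
grasp_force: 30.0
[562.96493579  86.16109343 177.07294817] -10.23787174353885
tabs 6
stopL 957 S [130.6 130.7 137.1 143.4 143.5] T [-26.6 -24.1   2.5  29.6  32.3] Z 45.4 ((576.4530639648438, 145.41549682617188), (12.982990264892578, 60.10125732421875), 79.86373138427734)
stopR 321 S [-132.  -131.6 -130.6 -129.5 -129.2] T [-26.8 -24.2   2.9  30.1  31.8] Z 40.8 ((529.2791137695312, -117.95672607421875), (3.1275415420532227, 59.86319351196289), 80.10445404052734)
jaw/clamp 0
plate 2335 S [ 95.3  96.5 111.5 126.2 127.8] T [-36.6 -33.4   2.6  38.5  41.6] Z 11.5 ((572.1644287109375, 120.87910461425781), (34.45090103149414, 80.2124252319336), 79.82109832763672)
```

View pics/w2.png

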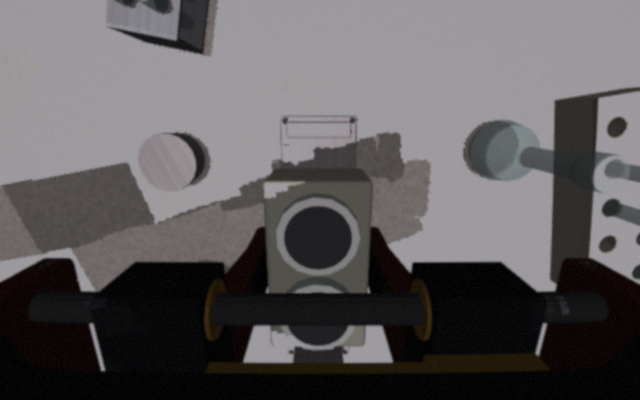

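The cassette is held level, with its dish at (318,237), and the left stop is visible at (318,130). I'll compare the two in this same picture.

```bash
python3 - <<'E'
from h import *
P=np.load("w2_P.npy");X,Y,Z=P[...,0],P[...,1],P[...,2]
a=np.radians(79.83);d=np.array([np.cos(a),np.sin(a)]);n=np.array([d[1],-d[0]])
S=(X-549.7)*d[0]+(Y-11)*d[1]; T=(X-549.7)*n[0]+(Y-11)*n[1]
t=np.array([563.2,86])-[549.7,11];print("tcp S,T",t@d,t@n)
for nm,lo,hi in(("body",200,208.5),("dish",210,218)):
    m=(Z>lo)&(Z<hi)&(abs(T)<35)&(S>20)&(S<140);m[:,:240]=0;m[:,400:]=0;m[262:]=0
    print(nm,m.sum(),np.median(Z[m]),"S",np.percentile(S[m],[1,50,99]),"T",np.percentile(T[m],[1,50,99]),cv2.minAreaRect(P[m][:,:2].astype(np.float32)))
E
```

```text
tcp S,T 76.20530137863238 0.04518619048280667
body 4376 204.69593460299143 S [ 83.32921188 113.34668979 122.55532432] T [-29.58945309   1.53734947  32.10194564] ((568.8497924804688, 111.97893524169922), (40.61030578613281, 67.60013580322266), 80.36695861816406)
dish 5026 213.22264347803932 S [ 87.34192681 100.59830146 116.70318332] T [-30.06630864   1.53727229  32.08854575] ((568.6729125976562, 111.165283203125), (31.250577926635742, 68.09881591796875), 79.62045288085938)
```

```bash
python3 -m creep '[0.0015,0,-0.03,0.004,0.0015,0,-0.06,0.004,0.0015,0,-0.09,0.004,0.0015,0,-0.115,0.004,0.0015,0,-0.135,0.004,0.0015,0,-0.145,0.004,0.0015,0,-0.15,0.004,0.0015,0,-0.153,0.004,0.0015,0,-0.155,0.004,0.0015,0,-0.155,0.004]' 0
```

```text
t: 7.33
ee_pos: [565.2, 84.8, 23.4]
orientation: [2.409, 2.016, 0.002]
ft_force: [-0.9, 0.3, -2.9]
width: 49.7
grasp_force: 30.0
```

```bash
python3 -m creep '[0,0,-0.001,0,0,0,-0.002,0,0,0,-0.002,0]'; python3 -c "
from h import *
g=grab('wrist');save('w3',g[0]);o=get_obs();print(o['ee_pos'],o['ft_force'])"
```

```text
t: 7.58
ee_pos: [564.8, 85.0, 21.2]
orientation: [2.409, 2.016, 0.001]
ft_force: [-0.6, -0.6, -3.1]
width: 49.7
grasp_force: 30.0
[564.75812408  84.95371455  21.11762601] [ 0.86288646 -0.68169249 -3.33437935]
```

View pics/w3.png

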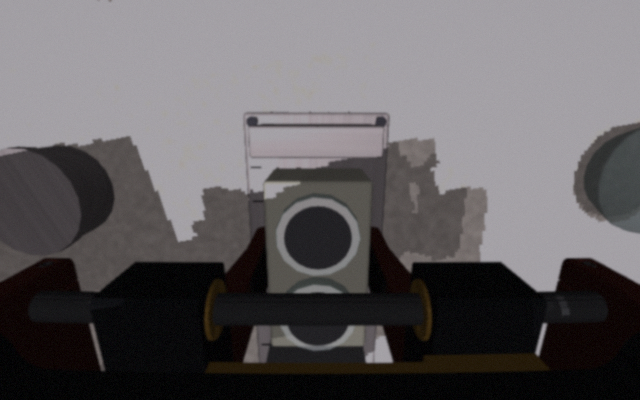

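The cassette (centre column 318) sits squarely over the plate (columns 246 to 389), clear of the stop. Lowering the last millimetre until it touches.

```bash
python3 -m creep '[0,0,-0.0007,0,0,0,-0.0013,0,0,0,-0.0013,0]'
```

```text
t: 7.88
ee_pos: [564.7, 85.0, 20.0]
orientation: [2.409, 2.016, 0.0]
ft_force: [-1.9, -0.2, 3.6]
width: 49.8
grasp_force: 30.0
```

```bash
python3 -m creep '[0,0,0,0,0,0,0,0,0,0,0,0,0,0,0,0,0,0,0,0,0,0,0,0,0,0,0.01,0,0,0,0.04,0,0,0,0.07,0,0,0,0.1,0]' 1
```

```text
t: 8.72
ee_pos: [564.1, 84.8, 120.8]
orientation: [-2.409, -2.016, 0.001]
ft_force: [1.1, 0.1, -0.3]
width: 87.8
grasp_force: 0.0
```

```bash
python3 -m creep '[0,0,0.035,0,-0.003,-0.02,0.07,0,-0.008,-0.045,0.08,0,-0.013,-0.07,0.08,0,-0.017,-0.094,0.08,0,-0.017,-0.094,0.08,0,-0.017,-0.094,0.08,0]'
python3 - <<'E'
from h import *
g=grab("wrist");P=cloud(g);im=g[0];save("w4",im)
X,Y,Z=P[...,0],P[...,1],P[...,2]
o=get_obs();R=Ro.from_rotvec(o["orientation"]).as_matrix();print(o["ee_pos"],np.degrees(np.arctan2(R[1,1],R[0,1])),o["width"])
a=np.radians(79.83);d=np.array([np.cos(a),np.sin(a)]);n=np.array([d[1],-d[0]])
S=(X-549.7)*d[0]+(Y-11)*d[1]; T=(X-549.7)*n[0]+(Y-11)*n[1]
t=np.array(o["ee_pos"][:2])-[549.7,11];print("tcp",t@d,t@n)
np.set_printoptions(suppress=True,precision=1)
for nm,m in(("tabL",(Z>80)&(Z<96)&(abs(T)<25)&(S>-30)&(S<40)),("tabR",(Z>80)&(Z<96)&(abs(T)<25)&(S<-30)&(S>-90)),("stopL",(Z>40)&(Z<50)&(S>125)&(S<160)&(abs(T)<45)),("jawL",(Z>46)&(Z<54)&(S>-10)&(S<28)&(abs(T)<45)),("block",(Z>38)&(Z<45)&(S>-60)&(S<20)&(abs(T)<45)),("cass",(Z>44)&(Z<60)&(S>29)&(S<128)&(abs(T)<45))):
    if m.sum()<20: print(nm,m.sum());continue
    print(nm,m.sum(),"S",np.percentile(S[m],[1,5,50,95,99]),"T",np.percentile(T[m],[1,50,99]),"Z",np.median(Z[m]),cv2.minAreaRect(P[m][:,:2].astype(np.float32)))
E
```

```text
t: 9.3
ee_pos: [547.4, -9.9, 200.2]
orientation: [2.411, 2.013, 0.001]
ft_force: [1.1, 0.6, 0.3]
width: 87.4
grasp_force: 0.0
[547.55551484  -9.14514274 199.91678389] -10.211642880259141 87.67952619671047
tcp -20.207276619150946 1.4462241899162263
tabL 453 S [ 5.6  5.8 11.3 15.5 15.6] T [-13.3   1.9  18. ] Z 90.09486515467057 ((553.8635864257812, 21.078075408935547), (10.251784324645996, 31.362346649169922), 79.73544311523438)
tabR 414 S [-69.8 -69.4 -63.4 -61.  -60.7] T [-12.7   2.7  18. ] Z 90.09995022709998 ((540.7286987304688, -53.83587646484375), (9.71046257019043, 31.20329475402832), 79.5621337890625)
stopL 1155 S [129.2 129.5 135.8 142.5 143.5] T [-26.7   3.   32. ] Z 45.207157488929965 ((576.5289306640625, 144.80398559570312), (14.76356315612793, 60.19699478149414), 79.95700073242188)
jawL 316 S [ 4.9  5.2 12.4 16.3 16.4] T [-24.7   4.4  30.4] Z 49.461666771764584 ((554.4368896484375, 21.00798797607422), (11.635555267333984, 55.30379104614258), 79.56198120117188)
block 2032 S [-46.8 -45.3 -26.2  -8.4  16.5] T [-26.7   2.8  31.8] Z 41.61688684385609 ((548.3099365234375, -10.779560089111328), (76.5789794921875, 60.0433464050293), 79.82787322998047)
cass 4896 S [ 31.   35.   76.7 114.4 117.8] T [-21.1   3.   27.9] Z 54.45773814010914 ((566.0811767578125, 83.35475158691406), (88.5572738647461, 50.44195556640625), 79.71269226074219)
```

View pics/w4.png

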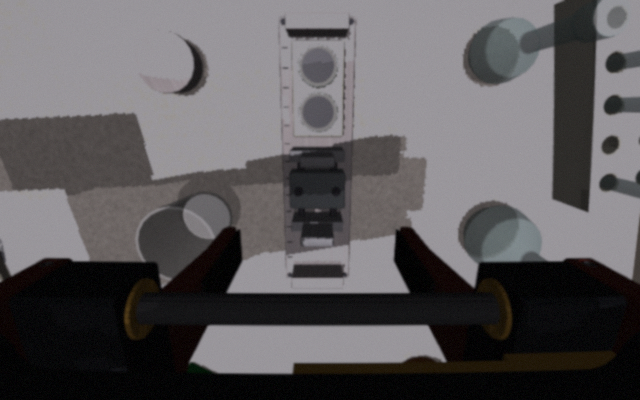

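The cassette lies centred and in line (dishes at (318,65) and (318,112)), with the left tab at (318,160) and the right one at (318,235). The jaw has to travel about 23 mm. I'll shut the fingers and come down behind the left tab.

```bash
python3 -m creep '[0,0,0,0,0,0,0,0,0,0,0,0,0,0,0,0,0,0,-0.035,0,0,0,-0.07,0,0,0,-0.1,0,0,0,-0.12,0,0,0,-0.134,0,0,0,-0.134,0]' 0
```

```text
t: 10.18
ee_pos: [545.3, -8.7, 62.3]
orientation: [-2.406, -2.015, 0.007]
ft_force: [-0.8, 0.4, 0.1]
width: 24.7
grasp_force: 0.0
```

```bash
python3 -m creep '[0.001,0.005,0,0,0.0018,0.01,0,0,0.0023,0.013,0,0,0.0027,0.015,0,0,0.003,0.017,0,0,0.0034,0.019,0,0,0.0038,0.021,0,0,0.0041,0.023,0,0,0.0041,0.023,0,0]'
```

```text
t: 10.93
ee_pos: [551.7, 14.2, 65.6]
orientation: [2.409, 2.016, 0.0]
ft_force: [1.1, -2.0, 1.8]
width: 0.6
grasp_force: 0.7
```

```bash
python3 -m creep '[0.0004,0.002,0,0,0.0007,0.004,0,0,0.001,0.006,0,0,0.0014,0.008,0,0,0.0018,0.01,0,0]'
```

```text
t: 11.35
ee_pos: [553.2, 23.6, 65.3]
orientation: [2.409, 2.016, -0.001]
ft_force: [-0.2, -6.6, 4.4]
width: 0.4
grasp_force: 3.3
```

```bash
python3 -m creep '[0.0001,0.001,0,0,0.0003,0.002,0,0,0.0005,0.003,0,0]'; python3 - <<'E'
from h import *
g=grab("wrist");P=cloud(g);save("w5",g[0])
X,Y,Z=P[...,0],P[...,1],P[...,2]
a=np.radians(79.83);d=np.array([np.cos(a),np.sin(a)]);n=np.array([d[1],-d[0]])
S=(X-549.7)*d[0]+(Y-11)*d[1]; T=(X-549.7)*n[0]+(Y-11)*n[1]
for nm,m in(("cass",(Z>44)&(Z<60)&(S>45)&(S<128)&(abs(T-2.5)<28)),("stop",(Z>40)&(Z<50)&(S>127)&(S<160)&(abs(T)<45)),("tab",(Z>82)&(Z<96)&(abs(T)<25)&(S>10)&(S<60))):
    if m.sum(): print(nm,m.sum(),np.percentile(S[m],[1,5,50,95,99]).round(1),np.median(Z[m]))
o=get_obs();print(o["ee_pos"],o["ft_force"])
E
```

```text
t: 11.6
ee_pos: [553.7, 26.6, 65.4]
orientation: [2.409, 2.017, -0.001]
ft_force: [-0.0, -5.6, 3.3]
width: 0.4
grasp_force: 3.2
cass 13188 [ 46.3  50.6  89.8 124.1 127.2] 55.08143563247636
stop 3551 [127.2 128.1 135.5 142.5 143.3] 45.441864411626284
tab 1814 [26.6 27.9 34.2 38.4 38.6] 90.27376875080671
[553.79248425  26.75192314  65.3620135 ] [ 0.14784453 -3.92834162  3.89606532]
```

View pics/w5.png

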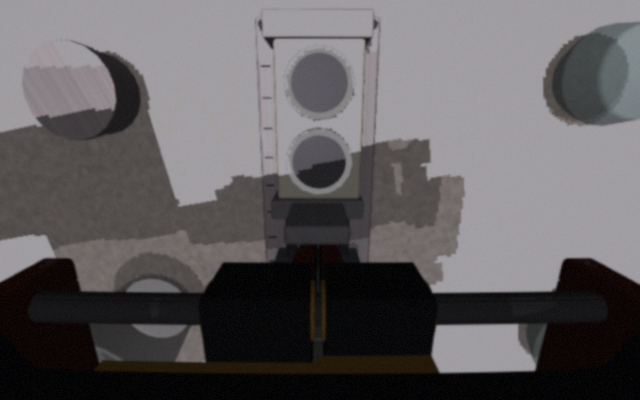

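The cassette is now almost home: it sits against the stop at row 38, with the jaw at its near end at row 200. I'll creep on in half-millimetre steps and watch the force.

```bash
python3 -m creep '[0.0001,0.0005,0,0,0.0001,0.0005,0,0]' | grep -E 'ee_pos|ft'
```

```text
ee_pos: [553.8, 27.2, 65.4]
ft_force: [-0.6, -4.4, 4.8]
```

```bash
python3 -m creep '[0.0001,0.0004,0,0,0.0001,0.0004,0,0]' | grep -E 'ee_pos|ft'
```

```text
ee_pos: [553.8, 27.2, 65.3]
ft_force: [-1.3, -7.9, 4.3]
```

```bash
python3 -m creep '[0,0.0004,0,0,0,0.0004,0,0]' | grep -E 'ee_pos|ft'
```

```text
ee_pos: [553.8, 27.3, 65.4]
ft_force: [0.3, -9.6, 4.5]
```

```bash
python3 -m creep '[0.0001,0.0005,0,0,0.0001,0.0005,0,0]' | grep -E 'ee_pos|ft'
```

```text
ee_pos: [553.8, 27.3, 65.4]
ft_force: [-0.3, -14.1, 5.4]
```

```bash
python3 -m creep '[0.0001,0.0004,0,0,0.0001,0.0004,0,0]' | grep -E 'ee_pos|ft'
```

```text
ee_pos: [553.8, 27.3, 65.4]
ft_force: [-1.3, -15.6, 5.3]
```

It is home and stalled at about 16 N, which is roughly 11 N on the cassette. One small step more and a hold, then back off and up.

```bash
python3 -m creep '[0,0.0003,0,0,0,0.0003,0,0,0,0.0003,0,0,0,0.0003,0,0,0,0.0003,0,0,0,0.0003,0,0,0,0.0003,0,0,0,0.0003,0,0]' | grep -E 'ee_pos|ft'
```

```text
ee_pos: [553.8, 27.3, 65.4]
ft_force: [-0.5, -17.5, 5.5]
```

```bash
python3 -m creep '[-0.0002,-0.001,0,0,-0.0005,-0.003,0,0,-0.001,-0.007,0,0,-0.002,-0.012,0,0,-0.0025,-0.015,0,0,-0.0025,-0.015,0.03,0,-0.0025,-0.015,0.07,0,-0.0025,-0.015,0.1,0,-0.0025,-0.015,0.135,0,-0.0025,-0.015,0.135,0]'
python3 - <<'E'
from h import *
g=grab("wrist");P=cloud(g);save("w6",g[0])
X,Y,Z=P[...,0],P[...,1],P[...,2]
a=np.radians(79.83);d=np.array([np.cos(a),np.sin(a)]);n=np.array([d[1],-d[0]])
S=(X-549.7)*d[0]+(Y-11)*d[1]; T=(X-549.7)*n[0]+(Y-11)*n[1]
for nm,m in(("cass",(Z>44)&(Z<60)&(S>45)&(S<128)&(abs(T-2.5)<28)),("stop",(Z>40)&(Z<50)&(S>127)&(S<160)&(abs(T)<45)),("tab",(Z>82)&(Z<96)&(abs(T)<25)&(S>20)&(S<60)),("tabR",(Z>82)&(Z<96)&(abs(T)<25)&(S<-30)&(S>-90))):
    if m.sum()>20: print(nm,m.sum(),np.percentile(S[m],[1,5,50,95,99]).round(1),np.percentile(T[m],[1,50,99]).round(1),np.median(Z[m]),cv2.minAreaRect(P[m][:,:2].astype(np.float32)))
E
```

```text
t: 13.98
ee_pos: [555.4, 14.5, 206.7]
orientation: [2.404, 2.012, 0.013]
ft_force: [1.2, -0.2, 0.4]
width: 0.6
grasp_force: 0.0
cass 4256 [ 46.   49.8  87.9 123.5 127.1] [-20.9   3.7  28.2] 54.86823615935572 ((568.4959106445312, 95.49276733398438), (83.0597152709961, 50.28461456298828), 80.01675415039062)
stop 1054 [127.1 128.  135.  142.  143. ] [-27.    1.9  31.9] 45.43083186178379 ((576.0409545898438, 143.6276397705078), (16.31657600402832, 59.94669723510742), 80.0063247680664)
tab 411 [29.2 29.4 34.4 38.7 38.9] [-12.7   2.8  18.4] 90.21729318942766 ((558.5108032226562, 44.00815200805664), (9.79765510559082, 31.371912002563477), 79.69709014892578)
```

View pics/w6.png

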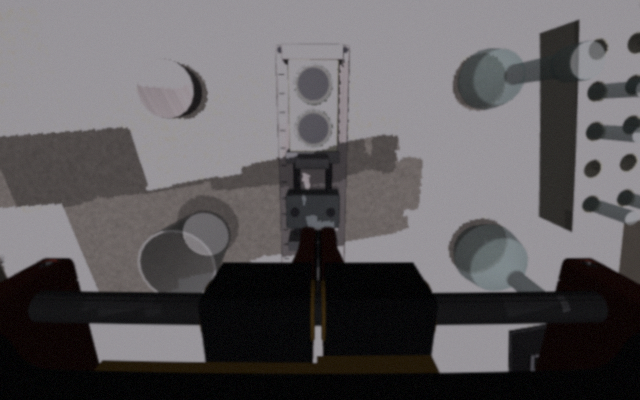

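The last picture shows the cassette between the stop (row 57) and the jaw (row 155), centred on the plate. The arm is clear of everything, so I'm handing in.

```bash
python3 -c "
from workcell import ticket
print(ticket.close_job())"
```

```text
the job is handed in; nothing more can be done
None
```

The white cassette is in the left bay, centred and in line with the plate, and pressed against the left stop by the left jaw. I held about 17 N at the tool, an estimated 12–13 N on the cassette. The right jaw and bystanders were not touched, and the job is handed in; no verdict came back.

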